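# Clamp a specimen carrier in the bench fixture

## Robot

A 6-joint arm with a two-finger parallel gripper is mounted at the origin on the work surface. World frame = base frame: x ahead of the robot, y to its left, z up, the work surface at z = 0. Lengths are in m, angles in rad, forces in N, time in s.
With the tool pointing down it reaches from about 0.275 to 0.975 m from the base axis. Payload 8.4 kg.
Tool frame: the origin (TCP) lies at the very end of the fingers, on their centre line; the grasp point (between the pads) lies 19 mm behind it; z points along the fingers, y is the direction in which the jaws open and shut (so a half turn about z gives the same grasp; the last joint's range is limited). The gripper opens to 92 mm and grips with 3 to 60 N. Pads are 20 mm wide; open, the fingers measure 128 mm over their backs; the gripper's body (75 mm by 189 mm) begins 69 mm behind the grasp point.
Start: joints at [-1.328, 0.353, 1.633, -0, 1.155, -0.002], TCP at [0.151, -0.606, 0.215] pointing down, gripper open.
Joint ranges: [-2.63, 2.63], [-0.92, 2.1], [0.06, 2.66], [-1.3, 4.44], [0, 2.69], [-3.02, 3.02]. Speed limits (rad/s): [2.22, 2.22, 2.79, 3.14, 3.14, 3.14].

## Interface

Orientations are given as a rotation vector (axis times angle).
In Python, from workcell import ctrl gives the robot as it stands.
- The arm moves only by the tool apply_moves, never from a script. Its argument "targets" is a list that holds one entry, the list of rows, each a list of 7 numbers: the turn, a rotation vector about the tool's x, y, z in degrees, then the shift along the tool's x, y, z in mm, then the opening, from -1 (shut) to 1 (fully open), so that 0 is half open. In form: [[[wx, wy, wz, dx, dy, dz, fingers], ...]]. A call has exactly 8 rows; each row is the pose to reach, as a shift and turn from the pose commanded when the call began, along the tool's axes at that moment; what a row does not reach only later rows make up. A row lasts 1/10 s, in which the tool goes at most 50 mm and 8.59 degrees, less where a joint would pass 70% of its speed; a pose out of reach is approached as far as the arm can. A call with a gripper value outside its range is refused whole. The fingers move at their own pace and stop on an object; "newtons" is the grip in N (left out, the last holds). Time passes only in rows, so rows that repeat a pose let the fingers close, or fill a call up. It gives the time, the measured TCP pose, the force and the opening at its end, in the units of the state.
- ctrl.sense(): the state, without advancing time (a new reading comes with each control period).
- ctrl.snapshot(name): name is "side" or "top" or "wrist"; returns the picture (384x512x3 uint8, red, green, blue); there is no depth.
- ctrl.camera_model(name): a dict with "mtx" (3x3 intrinsics, pixels), "R" (3x3) and "t" (3): a world point X has camera coordinates R X + t; the wrist camera has in their place "T_tool_cam" (4x4, takes a point from camera to tool coordinates, whose origin is the TCP and whose axes are the flange's). Camera axes: x right, y down, z forward; pixel columns grow to the right and rows downward; lengths in m; the calibration is good to about 2 mm. The wrist camera is an equidistant fisheye: a pixel r from the principal point sees the ray r / f radians off the axis. A picture is of the moment at which its call begins: read the wrist's pose just before it. camera_model takes no time and is no camera call.
- ctrl.hand_in(): hands the job in, once; it reports no verdict.
The state is a dict: "time_s": time; "joint_positions": joint angles; "qvel": joint speeds; "joint_efforts": joint torques, N m; "tool_pos": TCP position; "tool_rot": TCP orientation; "force": force on the tool from outside, world axes, zero at the start; "ft_torque": the same for the moment, N m; "grip_width": opening from 0.0 (shut) to 1.0 (fully open).
Only numpy, scipy, OpenCV 4.12 (cv2) and the standard library are available. Lean on these libraries where they do the work, as an engineer would, in place of code of your own. Each camera call takes 0.05 s, during which the arm holds its last target. There are 200 camera calls.

## Task

Pick up the aluminium specimen carrier and set it down in the channel of the steel clamping fixture, with its dark disc at the end away from the clamp; slide it along until you feel it press the sprung end stop in, about 5 to 10 N. Let go of it, then push the toggle clamp's handle over and down past its dead point so that the clamp stays shut by itself with the rubber pad holding the carrier still touching the stop. Force nothing: do not ram the stop or lean on the handle or fixture, and leave the three other loose objects where they are.

Things in the scene. Friction and masses are not known exactly. Their poses are not given: they have to be found in the camera images.
- fixture: Steel base plate 240 x 110 x 12 mm, fixed on the bench, carrying a channel and a toggle clamp. Origin on the bench surface under the channel's centre line; x runs along the channel towards the clamp, y across, z up. Plate spans x -130 to 110 mm. Behind the stop: clamp cheek plates (x 30 to 96, 58 mm high, 32 mm wide overall).
- channel (a point): Centre of the channel floor: x = -60, y = 0, z = 12 mm in the fixture's frame (the floor is the plate's top). The channel is 41 to 42 mm wide between two dark rails about 13 mm wide with outward-flared lips (top 23 mm above the bench), from x = -125 to 5 mm, open above and at the -x end.
- end_stop: End wall 12 x 50 x 30 mm with a locked stop screw (round dark nose 22 mm across, 32 mm above the bench) that the carrier's plain end must meet. Origin: foot of the wall's front, at x = 20, z = 12 mm of the fixture. The nose stands 14 to 34 mm in front of the wall (not measured: find it by feel) and is sprung: it gives 2.5 N/mm for 2 mm, then is solid. Sliding drag is 1 to 5 N.
- carrier: Loose aluminium block 90 x 36 x 40 mm (x, y, z), 0.25 to 0.5 kg, starting upright on the bench beyond the channel's open end. Origin at the centre of its underside; x runs from the disc end to the plain end. Grip it across the 36 mm, fingertips about 20 mm above its underside to clear the rails, about 10 mm from its middle towards the disc: the raised clamp arm is close behind the stop.
- disc (a point): Centre of the top of the thin dark steel disc (28 mm across) on the carrier: at x = -25, z = 41.5 mm in the carrier's frame.
- clamp_handle (a joint): Toggle handle's angle (rad): 0 upright, clamp open; grows as it swings away from the channel (to the fixture's +x) and down. Starts at 0 to 0.1. Dead point 1.35, hard end stop 1.47. Light friction; with the carrier in place the pad meets it near 1.03, resistance peaks near 1.17 (about 7 N at the grip), then fades; past 1.35 it pulls itself shut. The pad arm moves with it.
- handle_grip (a point): Middle of the handle's grey plastic grip, on its centre line, 95 mm from the pivot. The grip is 75 mm long (50 to 125 mm from the pivot), 24 mm wide along the fixture's y, 18 mm thick in the direction of swing.
- handle_pivot (a point): Pivot of the handle, at x = 80, y = 0, z = 64 mm in the fixture's frame; its axis is the fixture's y.
- clamp_pad: Black rubber pad, 22 mm across, on a sprung spindle at the end of the hold-down arm. Origin at the centre of its pressing face, z away from the face. Open, the arm stands up between stop and handle, reaching about 140 mm above the bench. Shut, the pad lies near x = -25 mm of the fixture on the carrier's top (52 mm above the bench), pressing with about 38 N.
- sample_box: Bystander: round pale plastic box with lid, 72 mm across, 36 mm high, beside the fixture. Origin under its centre.
- vial_rack: Bystander: small grey plastic box 30 x 75 x 21 mm with four white lids, beside the fixture. Origin under its centre.
- glasses_case: Bystander: grey spectacle case 160 x 65 x 45 mm, beyond the carrier. Origin under its centre.
Things that resemble listed ones, but are neither listed nor needed, are in the scene too. Of the things like the carrier, leave any that is purple or yellow; of the rest the smaller one is meant.

How it is judged:
On the way, in this order (a step that is already met when the one before it is completed fails the run):
1. the carrier lies in the channel, disc end outward, and bears on the end stop with more than 3 N (y of carrier in the frame of fixture between -0.006 and 0.006 m and z of carrier in the frame of fixture between 0.009 and 0.015 m and angle between the x axis of carrier and the x axis of fixture, either way round below 0.12 rad and x of carrier in the frame of end_stop between -0.0805 and -0.0535 m and x of disc in the frame of fixture below -0.055 m and contact force between carrier and end_stop above 3 N), for 0.2 s.
2. the handle is past its dead point and the pad presses on the carrier with more than 20 N (value of joint clamp_handle above 1.39 rad and contact force between carrier and clamp_pad above 20 N), for 0.2 s.
At the end, for the whole second after the job is handed in: Carrier flat in the channel (6 mm of its centre line, 0.12 rad, 3 mm in height), disc end away from the clamp, plain end still touching the stop (over 0.2 N); handle past its dead point (over 1.39 rad), pad pressing the carrier with over 20 N; all at rest (all of step 2 and y of carrier in the frame of fixture between -0.006 and 0.006 m and z of carrier in the frame of fixture between 0.009 and 0.015 m and angle between the x axis of carrier and the x axis of fixture, either way round below 0.12 rad and x of carrier in the frame of end_stop between -0.0805 and -0.0535 m and x of disc in the frame of fixture below -0.055 m and contact force between carrier and end_stop above 0.2 N and linear speed of carrier below 0.01 m/s and velocity of joint clamp_handle below 0.1 rad/s).
It fails at once if the carrier is pressed on the end stop with more than 20 N (contact force between carrier and end_stop above 20 N).
It fails at once if the robot presses on the fixture, stop or clamp with more than 30 N (contact force between any of the fingers, the arm and fixture above 30 N).
It fails at once if another loose object is moved by more than 15 mm (distance of any of sample_box, vial_rack, glasses_case from where it was at the start of the episode above 0.015 m).
It also fails if it takes over 64 s, if anything falls off the work surface, if the arm or the gripper's body presses on something with over 40 N, if the wrist force passes 120 N, or if a joint passes its speed limit or range.

## Working session

There is one attempt and no reset: what is moved stays moved. The work goes in short steps, Python scripts to look and compute and a tool call to move; the robot and the scene stay as the last step left them, time stands still between calls to the robot, and variables do not carry over. Pictures are saved under pics/ and viewed, about 8 in all and at most 12, crops included, and the job is handed in when it is done.

Besides the shell and the picture viewer there is one more tool, called after "Call:" in YAML: its name, and indented under it one key for each argument. apply_moves: Moves the arm, as the interface text tells. Its arguments: {"type":"object","properties":{"targets":{"type":"array","items":{"type":"array","items":{"type":"array","items":{"type":"number"}}}},"newtons":{"type":"number"}},"required":["targets"]}

```bash
mkdir -p pics; ls; python3 - <<'E'
from workcell import ctrl
import cv2, numpy as np
np.set_printoptions(precision=4,suppress=True)
s=ctrl.sense(); print(s)
a=[ctrl.snapshot(n) for n in("top","side")]
for n,i in zip(("top","side"),a):
    cv2.imwrite(f"pics/{n}0.png",i[:,:,::-1]); m=ctrl.camera_model(n); print(n,m["mtx"],m["R"],m["t"],-np.array(m["R"]).T@m["t"])
print(ctrl.camera_model("wrist"))
cv2.imwrite("pics/both.png",cv2.resize(np.vstack(a),(800,1200))[:,:,::-1])
for n,i in zip(("top","side"),a): cv2.imwrite(f"pics/{n}0b.png",cv2.resize(i,(800,600),interpolation=cv2.INTER_CUBIC)[:,:,::-1])
E
```

```text
pics
{'time_s': 0.0, 'joint_positions': array([-1.3284,  0.3537,  1.6341, -0.    ,  1.1552, -0.0024]), 'qvel': array([ 0.    ,  0.0011,  0.0003, -0.0006, -0.002 , -0.0004]), 'joint_efforts': array([  0.0016, -59.384 , -33.421 ,   0.0699,   0.0234,  -0.0001]), 'tool_pos': array([ 0.1514, -0.6059,  0.2139]), 'tool_rot': array([-3.1167, -0.3834,  0.0003]), 'force': array([-0.2274,  0.1883, -0.4934]), 'ft_torque': array([0.0285, 0.0077, 0.0101]), 'grip_width': 1.0020590031859693}
top [[348.0146   0.     248.8554]
 [  0.     348.0146 193.2456]
 [  0.       0.       1.    ]] [[-0.163  -0.9866 -0.003 ]
 [-0.9611  0.1595 -0.2254]
 [ 0.2229 -0.0339 -0.9743]] [-0.0548  0.5536  0.8389] [ 0.3362 -0.114   0.9419]
side [[494.8554   0.     253.8799]
 [  0.     494.8554 188.9947]
 [  0.       0.       1.    ]] [[-0.8886 -0.4583  0.016 ]
 [-0.3398  0.6346 -0.6941]
 [ 0.308  -0.6222 -0.7197]] [0.3843 0.3443 1.2047] [0.0875 0.7072 1.0999]
{'mtx': array([[297.3186,   0.    , 254.633 ],
       [  0.    , 297.3186, 192.2895],
       [  0.    ,   0.    ,   1.    ]]), 'T_tool_cam': array([[-0.0002, -0.9572, -0.2894,  0.0816],
       [ 1.    ,  0.    , -0.0007, -0.    ],
       [ 0.0007, -0.2894,  0.9572, -0.1714],
       [ 0.    ,  0.    ,  0.    ,  1.    ]])}
```

View pics/top0b.png

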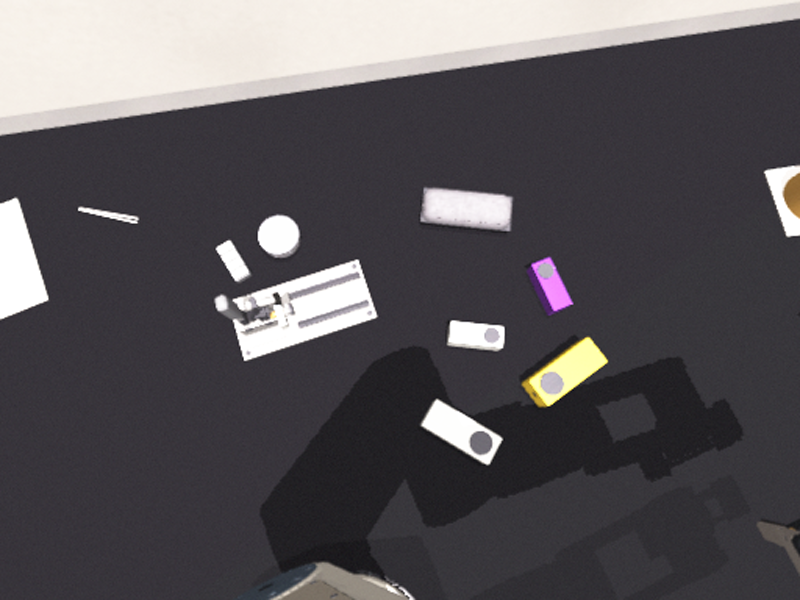

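View pics/side0b.png

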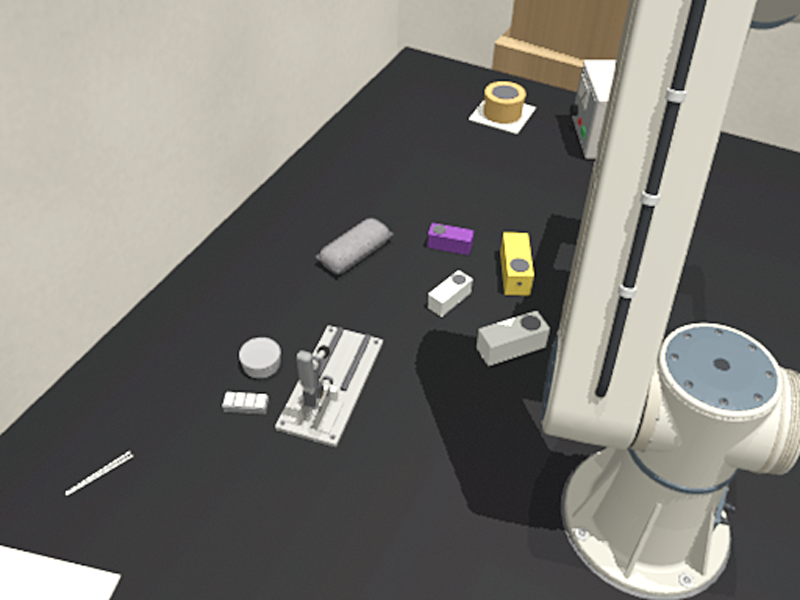

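Top view (800-px scale): fixture at about (303,310) with its clamp at the left end and channel open to the right. The carrier-like blocks are grey-white small (476,335), grey-white large (461,432), purple (551,286) and yellow (565,372). Leaving out purple and yellow, the smaller remaining one is (476,335). I'll measure it and confirm it in a crop.

```bash
cat > h.py <<'E'
import numpy as np, cv2
from scipy.spatial.transform import Rotation as Ro
from workcell import ctrl
np.set_printoptions(precision=4,suppress=True)
def ray(n,uv,pose=None):
    m=ctrl.camera_model(n); K=np.array(m["mtx"]); x=(uv[0]-K[0,2])/K[0,0]; y=(uv[1]-K[1,2])/K[1,1]
    if n=="wrist":
        r=np.hypot(x,y); d=np.array([np.sin(r)*x/(r+1e-12),np.sin(r)*y/(r+1e-12),np.cos(r)])
        T=np.array(m["T_tool_cam"]); p,rv=pose; Rt=Ro.from_rotvec(rv).as_matrix()
        return Rt@T[:3,3]+p, Rt@T[:3,:3]@d
    R=np.array(m["R"]); return -R.T@m["t"], R.T@np.array([x,y,1.])
def onz(n,uv,z,pose=None):
    o,d=ray(n,uv,pose); return o+d*(z-o[2])/d[2]
def tri(*rays):
    A=np.zeros((3,3));b=np.zeros(3);P=[]
    for o,d in rays:
        d=d/np.linalg.norm(d); M=np.eye(3)-np.outer(d,d); A+=M;b+=M@o;P.append((o,M))
    X=np.linalg.solve(A,b); return X,[np.linalg.norm(M@(X-o)) for o,M in P]
def px(n,X,pose=None):
    m=ctrl.camera_model(n);K=np.array(m["mtx"])
    if n=="wrist":
        T=np.array(m["T_tool_cam"]);p,rv=pose;c=T[:3,:3].T@(Ro.from_rotvec(rv).as_matrix().T@(X-p)-T[:3,3])
        q=np.hypot(c[0],c[1]);k=np.arctan2(q,c[2])/q; return K[0,0]*k*c[0]+K[0,2],K[1,1]*k*c[1]+K[1,2]
    c=np.array(m["R"])@X+m["t"];return (K@c/c[2])[:2]
E
python3 - <<'E'
from h import *
t=cv2.imread("pics/top0.png");s=cv2.imread("pics/side0.png");k=.64
def blob(i,c,lo):
    m=(i.min(2)>lo).astype(np.uint8); m=cv2.morphologyEx(m,cv2.MORPH_CLOSE,np.ones((3,3)))
    n,l,st,_=cv2.connectedComponentsWithStats(m); q=l[int(c[1]*k),int(c[0]*k)]
    cs,_=cv2.findContours((l==q).astype(np.uint8),0,1); c=max(cs,key=cv2.contourArea); return c
def dark_c(i,c,r=9):
    x,y=int(c[0]*k),int(c[1]*k); w=i[y-r:y+r+1,x-r:x+r+1].astype(int).max(2); return w
for nm,c in(("small",(468,333)),("large",(450,425)),("fix",(350,300))):
    q=blob(t,c,110); r=cv2.minAreaRect(q); print(nm,r)
    for z in((.04,) if nm!="fix" else(.012,)):
        B=np.array([onz("top",p,z) for p in cv2.boxPoints(r)]);print(B, [np.linalg.norm(B[i]-B[i-1]) for i in range(4)])
print(tri(ray("top",(492*k,336*k)),ray("side",(459*k,279*k))))
# crop for view
a=cv2.resize(t[150:310,250:400],None,fx=2.6,fy=2.6,interpolation=cv2.INTER_CUBIC);b=cv2.resize(s[130:250,255:405],(390,416),interpolation=cv2.INTER_CUBIC)
a=cv2.resize(a,(390,416)); c=np.hstack([a,b]);cv2.imwrite("pics/crop1.png",c)
# corners of fixture, approx pixels top & side
for p,q in (((358,261),(332,325)),((376,318),(383,340)),((245,359),(336,444))):
    print(tri(ray("top",np.array(p)*k),ray("side",np.array(q)*k)),onz("top",np.array(p)*k,.012))
E
```

```text
small ((304.44512939453125, 214.49391174316406), (36.11111068725586, 16.56473159790039), 6.34019136428833)
[[ 0.4541 -0.228   0.04  ]
 [ 0.4964 -0.2409  0.04  ]
 [ 0.4704 -0.3321  0.04  ]
 [ 0.4285 -0.3182  0.04  ]] [np.float64(0.0937701729727811), np.float64(0.0441981482132262), np.float64(0.09478172008075386), np.float64(0.04410132470215982)]
large ((295.3088073730469, 275.98529052734375), (50.935081481933594, 20.5798282623291), 30.963754653930664)
[[ 0.3336 -0.1603  0.04  ]
 [ 0.3726 -0.1948  0.04  ]
 [ 0.2908 -0.2912  0.04  ]
 [ 0.2534 -0.2563  0.04  ]] [np.float64(0.12510069323328324), np.float64(0.05194875490015849), np.float64(0.12645545338828118), np.float64(0.05113126618511407)]
fix ((188.60684204101562, 196.290283203125), (45.19789505004883, 96.12577056884766), 71.99583435058594)
[[ 0.6098  0.1586  0.012 ]
 [ 0.6534 -0.1024  0.012 ]
 [ 0.5256 -0.1216  0.012 ]
 [ 0.4855  0.1325  0.012 ]] [np.float64(0.12698776474347231), np.float64(0.26465481391047546), np.float64(0.12928301481010232), np.float64(0.25721820655724076)]
(array([ 0.4557, -0.3071,  0.0383]), [np.float64(0.0008914418736286735), np.float64(0.0008914418736286515)])
(array([ 0.6275, -0.105 ,  0.0145]), [np.float64(0.003658036183864013), np.float64(0.0036580361838640914)]) [ 0.632  -0.1042  0.012 ]
(array([ 0.5237, -0.1197,  0.0112]), [np.float64(0.0006967865306612069), np.float64(0.000696786530661246)]) [ 0.5242 -0.1196  0.012 ]
(array([0.489 , 0.1139, 0.0074]), [np.float64(0.0020319913691702178), np.float64(0.0020319913691702876)]) [0.4902 0.1134 0.012 ]
```

View pics/crop1.png

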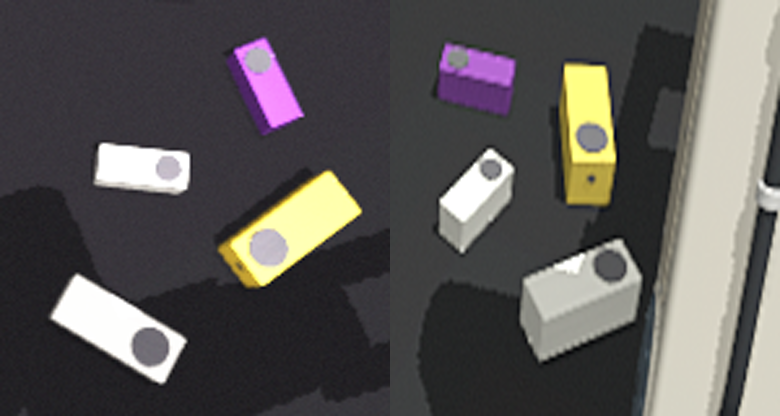

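The crop confirms it. The smaller grey-white block at crop (142,167), disc to the right, is the carrier, and the other white block at (118,328) is clearly larger. Next I'll move the wrist camera over it.

Call:
apply_moves:
  targets:
    - [[0,0,-8,20,-12,0,1],[0,0,-16,60,-36,0,1],[0,0,-24,106,-64,0,1],[0,0,-32,152,-92,0,1],[0,0,-40,198,-120,0,1],[0,0,-48,244,-148,0,1],[0,0,-54,285,-174,0,1],[0,0,-60,320,-195,0,1]]

```text
time_s: 0.9
tool_pos: [0.4122, -0.3412, 0.2145]
tool_rot: [-2.504, -1.896, 0.0]
force: [0.2, -0.4, 0.4]
grip_width: 0.999
```

Call:
apply_moves:
  targets:
    - [[0,0,0,10,-17,0,1],[0,0,0,20,-34,0,1],[0,0,0,30,-50,0,1],[0,0,0,30,-50,0,1],[0,0,0,30,-50,0,1],[0,0,0,30,-50,0,1],[0,0,0,30,-50,0,1],[0,0,0,30,-50,0,1]]

```text
time_s: 1.7
tool_pos: [0.3717, -0.3009, 0.2144]
tool_rot: [-2.509, -1.891, 0.0]
force: [-0.2, 0.3, 0.1]
grip_width: 0.998
```

```bash
python3 - <<'E'
from h import *
s=ctrl.sense(); i=ctrl.snapshot("wrist"); np.savez("w1.npz",p=s["tool_pos"],r=s["tool_rot"],i=i)
print(s["tool_pos"],s["tool_rot"],s["time_s"],s["force"],s["joint_positions"])
cv2.imwrite("pics/w1.png",cv2.resize(i,(800,600),interpolation=cv2.INTER_CUBIC)[:,:,::-1])
print(Ro.from_rotvec(s["tool_rot"]).as_matrix())
E
```

```text
[ 0.3717 -0.3009  0.2144] [-2.5088 -1.8907  0.0001] 1.7 [-0.1754  0.3189  0.0525] [-0.6835  0.1226  1.9375 -0.      1.0816 -0.4044]
[[ 0.2755  0.9613 -0.0001]
 [ 0.9613 -0.2755  0.0001]
 [ 0.     -0.0001 -1.    ]]
```

View pics/w1.png

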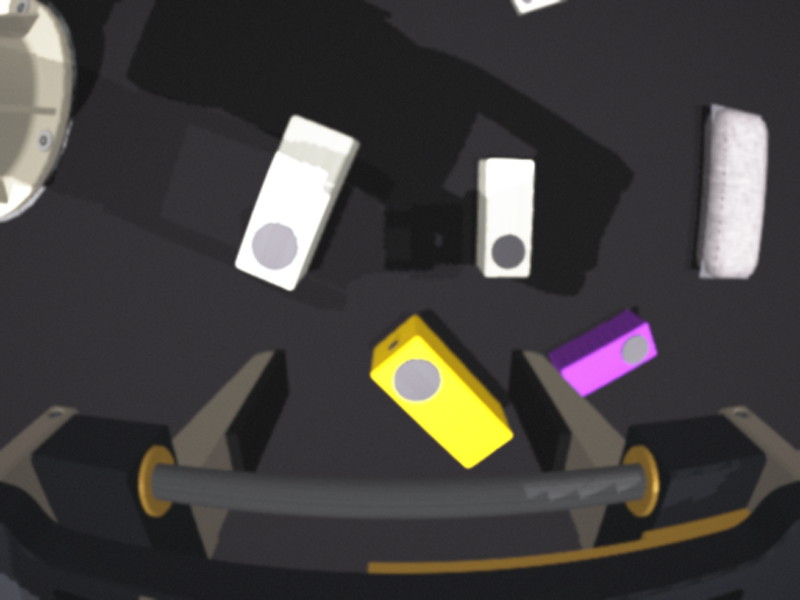

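The wrist view shows the carrier at (508,218) with its disc at (508,251), almost aligned with the tool. My second move used the already-turned axes, so the TCP ended up left of the carrier. I'll measure from here.

```bash
python3 - <<'E'
from h import *
d=np.load("w1.npz");P=(d["p"],d["r"]);i=d["i"];k=.64
def disc(i,c,rng):
    g=i.max(2).astype(float);x,y=c;sub=g[y-rng:y+rng+1,x-rng:x+rng+1]
    return sub
# wrist: carrier bright component and its hole
g=i.min(2);m=(g>120).astype(np.uint8);n,l,st,_=cv2.connectedComponentsWithStats(m);q=l[int(190*k),int(508*k)]
cs,h=cv2.findContours((l==q).astype(np.uint8),cv2.RETR_CCOMP,cv2.CHAIN_APPROX_NONE);cs=sorted(cs,key=cv2.contourArea)
r=cv2.minAreaRect(cs[-1]);e=cv2.fitEllipse(cs[-2]);print(r,e)
t=cv2.imread("pics/top0.png");gt=t.min(2)
print(gt[207:224,305:325])
c=cs[-1][:,0].astype(float)
W=np.array([onz("wrist",p,.04,P)[:2] for p in c]).astype(np.float32);rr=cv2.minAreaRect(W);print(rr,cv2.boxPoints(rr))
print("disc z.0415",onz("wrist",e[0],.0415,P))
# top-image disc
mm=((gt<205)).astype(np.uint8)[207:224,305:325]
E
```

```text
((323.5, 139.0), (76.0, 35.0), 90.0) ((324.9767761230469, 160.57748413085938), (20.30210304260254, 21.183218002319336), 17.389760971069336)
[[246 244 243 244 224 194 172 127  84  68  52  50  48  49  54  52  50  53
   53  54]
 [255 255 255 255 255 255 255 254 249 246 244 243 243 242 219 182 138  79
   52  56]
 [255 255 255 255 255 255 255 255 255 255 255 255 255 255 255 255 254 196
   51  53]
 [255 255 255 255 255 255 253 197 189 190 189 203 255 255 255 255 255 252
   46  55]
 [255 255 255 255 255 254 205 189 190 192 192 192 187 253 255 255 255 252
   53  55]
 [255 255 255 255 255 242 188 188 187 187 188 188 187 187 255 255 255 252
   52  56]
 [255 255 255 255 254 188 189 187 189 187 188 187 184 189 248 255 255 253
   51  54]
 [255 255 255 255 254 175 188 189 188 187 188 188 189 188 227 255 255 251
   52  50]
 [255 255 255 255 254 178 190 191 193 191 187 189 189 189 195 255 255 230
   53  56]
 [255 255 255 255 254 198 189 191 186 191 188 187 186 188 235 255 255 226
   53  52]
 [255 255 255 255 255 236 193 191 191 190 190 189 189 202 255 255 255 222
   54  55]
 [255 255 255 255 255 255 235 192 189 191 193 193 222 252 255 255 255 210
   54  54]
 [255 255 255 255 255 255 255 247 242 228 225 248 255 255 255 255 255 185
   53  57]
 [255 255 255 255 255 255 255 255 255 255 255 255 255 255 255 255 254 134
   51  54]
 [196 194 216 230 246 253 254 255 255 255 255 255 255 255 255 255 253  97
   54  52]
 [191 194 198 198 201 205 207 205 210 197 195 191 223 243 252 254 226  77
   55  55]
 [ 99 113 135 146 149 172 184 186 185 185 190 196 198 194 189 131  65  53
   51  53]]
((0.4617551267147064, -0.2822779417037964), (0.09219767898321152, 0.04282724857330322), 75.70442962646484) [[ 0.4296 -0.3217]
 [ 0.4711 -0.3322]
 [ 0.4939 -0.2429]
 [ 0.4524 -0.2323]]
disc z.0415 [ 0.4571 -0.307   0.0415]
```

```bash
python3 - <<'E'
from h import *
d=np.load("w1.npz");P=(d["p"],d["r"])
X=tri(ray("top",(314.6,214.7)),ray("wrist",(324.98,160.58),P));print(X, tri(ray("wrist",(324.98,160.58),P),ray("side",(459*.64,279*.64))))
# white far-left corner lines: right edge of the carrier top in wrist (true top edge) for yaw
i=d["i"].min(2)
pts=[]
for y in range(106,172,4):
    row=i[y,320:350].astype(int); x=320+np.where(row>120)[0].max(); pts.append(onz("wrist",(x+.5,y),.04,P)[:2])
pts=np.array(pts);v=cv2.fitLine(pts.astype(np.float32),cv2.DIST_HUBER,0,.001,.001).ravel();print("yaw",np.degrees(np.arctan2(v[1],v[0])))
a=np.arctan2(v[1],v[0]);a=a if a>0 else a+np.pi;u=np.array([np.cos(a),np.sin(a)]);n=np.array([-u[1],u[0]])
D=X[0][:2];print("edge offset from disc",((pts-D)@n).mean()); G=D+15*u/1e3;print("grasp",G)
R=Ro.from_rotvec(P[1]).as_matrix();print("tool delta mm",R.T@(np.r_[G,.02]-P[0]+np.array([0,0,-.019]))*1e3)
E
```

```text
(array([ 0.4551, -0.3034,  0.0543]), [np.float64(0.0005583522385544973), np.float64(0.0005583522385545121)]) (array([ 0.4566, -0.3084,  0.037 ]), [np.float64(0.0013572221390757552), np.float64(0.0013572221390757667)])
yaw 74.63038
edge offset from disc -0.02195824013710775
grasp [ 0.4591 -0.2889]
tool delta mm [ 35.5375  80.6885 213.4376]
```

Call:
apply_moves:
  targets:
    - [[0,0,0,5,14,5,1],[0,0,0,16,42,15,1],[0,0,0,26,68,30,1],[0,0,0,32,83,50,1],[0,0,0,32,83,70,1],[0,0,0,32,83,80,1],[0,0,0,32,83,80,1],[0,0,0,32,83,80,1]]

```text
time_s: 2.55
tool_pos: [0.4604, -0.2926, 0.1349]
tool_rot: [2.509, 1.891, 0.0]
force: [-0.2, 1.2, 0.1]
grip_width: 0.999
```

```bash
python3 - <<'E'
from h import *
s=ctrl.sense(); i=ctrl.snapshot("wrist"); P=(s["tool_pos"],s["tool_rot"]);np.savez("w2.npz",p=P[0],r=P[1],i=i)
print(P,s["force"])
c=px("wrist",np.array([.4568,-.3072,.0415]),P);print("pred",c)
cv2.imwrite("pics/w2.png",cv2.resize(i,(800,600),interpolation=cv2.INTER_CUBIC)[:,:,::-1])
g=i.min(2);m=(g>120).astype(np.uint8)
cs,h=cv2.findContours(m,cv2.RETR_CCOMP,cv2.CHAIN_APPROX_NONE)
for q in cs:
    if cv2.contourArea(q)>150 and len(q)>20: 
        e=cv2.fitEllipse(q);r=cv2.minAreaRect(q);print(e[0],e[1],cv2.contourArea(q),r)
        if np.hypot(*(np.array(e[0])-c))<25 and cv2.contourArea(q)<3000:
            d=P; W=np.load("w1.npz");print("disc",onz("wrist",e[0],.0415,P),tri(ray("wrist",e[0],P),ray("wrist",(324.98,160.58),(W["p"],W["r"]))))
E
```

```text
(array([ 0.4604, -0.2926,  0.1349]), array([2.5087, 1.8908, 0.0001])) [-0.2202  1.2309  0.0821]
pred (np.float64(255.77691565899303), np.float64(209.42892155990245))
(188.90550231933594, 297.0941162109375) (15.209739685058594, 38.4015998840332) 409.5 ((189.5, 296.5), (15.0, 35.0), 90.0)
(255.97276306152344, 179.9922332763672) (43.24033737182617, 121.15989685058594) 3710.0 ((256.0, 180.5), (97.0, 40.0), 90.0)
(254.36265563964844, 203.4066619873047) (14.153640747070312, 28.971338272094727) 286.0 ((254.55886840820312, 202.73533630371094), (14.794672966003418, 27.891597747802734), 75.96376037597656)
disc [ 0.4572 -0.301   0.0415] (array([ 0.4573, -0.3057,  0.0358]), [np.float64(0.0027547222226732685), np.float64(0.002754722222673374)])
(100.50897979736328, 166.71546936035156) (65.09070587158203, 143.9430389404297) 6897.0 ((98.179443359375, 170.67437744140625), (62.14088439941406, 127.35623168945312), 17.056964874267578)
(458.4945983886719, 149.85855102539062) (51.878665924072266, 174.67601013183594) 6204.5 ((458.7337951660156, 150.94317626953125), (50.219905853271484, 141.89720153808594), 5.877392768859863)
```

View pics/w2.png

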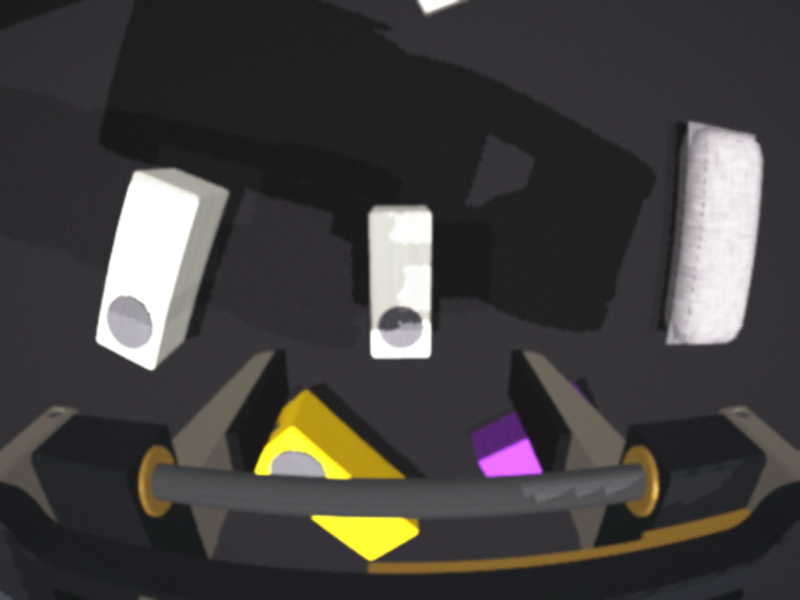

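The wrist view shows the carrier centred between the fingers, disc centre at (401,327), which is (256.6,209.3) in raw pixels against a predicted (255.8,209.4). I'll check finger clearance to the yellow and purple blocks, and measure the fixture in the top image meanwhile.

```bash
python3 - <<'E'
from h import *
d=np.load("w1.npz");P=(d["p"],d["r"]);R=Ro.from_rotvec(P[1]).as_matrix();p2=np.load("w2.npz")["p"]
for nm,pts in(("yel",[(417,315),(372,375),(470,467),(513,435),(372,350)]),("pur",[(628,310),(550,355),(585,397)])):
  for q in pts:
    print(nm,q,*[(R.T@(onz("wrist",np.array(q)*.64,z,P)-p2)*1e3)[:2].round() for z in(0.02,.05)])
t=cv2.imread("pics/top0.png")
cv2.imwrite("pics/fix.png",cv2.resize(t[155:240,130:250],(790,560),interpolation=cv2.INTER_CUBIC))
E
```

```text
yel (417, 315) [-74. -68.] [-63. -69.]
yel (372, 375) [-129. -106.] [-114. -104.]
yel (470, 467) [-231.  -13.] [-208.  -19.]
yel (513, 435) [-195.   26.] [-175.   17.]
yel (372, 350) [-105. -106.] [ -92. -104.]
pur (628, 310) [-70. 125.] [-60. 107.]
pur (550, 355) [-112.   52.] [-98.  41.]
pur (585, 397) [-157.   94.] [-140.   79.]
```

View pics/fix.png

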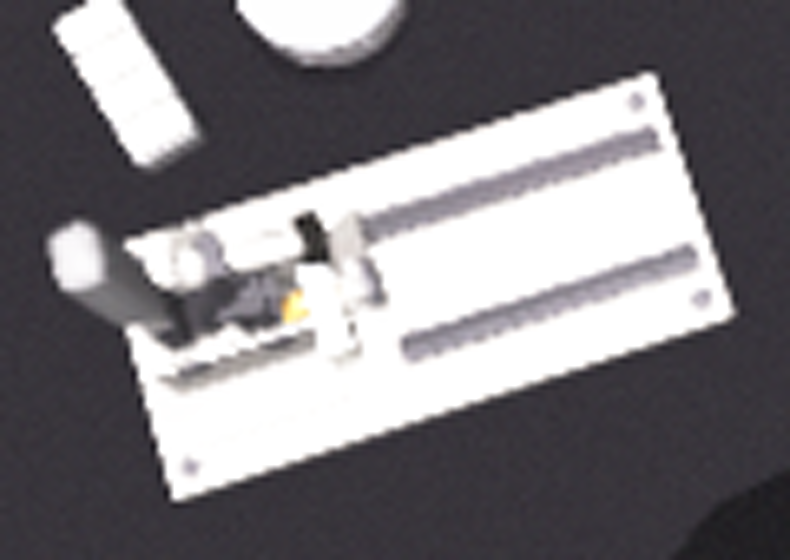

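Other blocks are at least 50 mm clear of the fingers. The fixture crop shows plate corners at (655,73), (737,315), (172,500) and (125,240), rails at (515,185) and (550,300), the stop nose near (370,285), and the handle tip at (75,255). Next I'll descend and grip.

Call:
apply_moves:
  targets:
    - [[0,0,0,0,0,10,1],[0,0,0,0,0,30,1],[0,0,0,0,0,55,1],[0,0,0,0,0,80,1],[0,0,0,0,0,100,1],[0,0,0,0,0,110,1],[0,0,0,0,0,114,1],[0,0,0,0,0,115,1]]

```text
time_s: 3.4
tool_pos: [0.4603, -0.2927, 0.0198]
tool_rot: [2.508, 1.891, 0.0]
force: [-0.4, 0.1, -0.3]
grip_width: 0.996
```

Call:
apply_moves:
  targets:
    - [[0,0,0,0,0,0,1],[0,0,0,0,0,0,0.2],[0,0,0,0,0,0,-0.1],[0,0,0,0,0,0,-0.4],[0,0,0,0,0,0,-0.5],[0,0,0,0,0,0,-0.5],[0,0,0,0,0,0,-0.5],[0,0,0,0,0,0,-0.5]]
  newtons: 30

```text
time_s: 4.2
tool_pos: [0.4602, -0.2926, 0.0196]
tool_rot: [2.508, 1.891, 0.0]
force: [0.6, -1.7, -0.5]
grip_width: 0.411
```

```bash
python3 - <<'E'
from h import *
o=np.array([130,155])
f=lambda x,y:np.array([x,y])/6.585+o
C=[onz("top",f(*q),.012) for q in((655,73),(737,315),(172,500),(125,240))];print(np.array(C))
B=[onz("top",f(*q),.012) for q in((637,101),(702,298),(190,467))];print("bolts",np.array(B))
A=[(659,137),(362,228)];E2=[(697,256),(405,349)]
L=[[onz("top",f(*q),.0215)[:2] for q in a] for a in(A,E2)]
for a in L: v=a[1]-a[0];print(a,np.degrees(np.arctan2(v[1],v[0])),np.linalg.norm(v))
v=C[2]-C[1];print(np.degrees(np.arctan2(v[1],v[0])),np.linalg.norm(v));v=C[0]-C[1];print(np.degrees(np.arctan2(v[1],v[0])))
print(ctrl.sense())
E
```

```text
[[ 0.6346 -0.1056  0.012 ]
 [ 0.5255 -0.1233  0.012 ]
 [ 0.4874  0.1155  0.012 ]
 [ 0.5989  0.1236  0.012 ]]
bolts [[ 0.6236 -0.0962  0.012 ]
 [ 0.535  -0.1101  0.012 ]
 [ 0.4996  0.1069  0.012 ]]
[array([ 0.6037, -0.1031]), array([0.5852, 0.0239])] 98.28379553898804 0.1284055403590381
[array([ 0.5508, -0.1109]), array([0.5318, 0.0128])] 98.72145522456384 0.12514998737528465
99.07687987610649 0.24187336088828423
9.222918463216935
{'time_s': 4.2, 'joint_positions': array([-0.569 ,  0.4955,  1.9426,  0.    ,  0.7032, -0.2902]), 'qvel': array([-0.0003, -0.0007, -0.0024, -0.0001, -0.0169,  0.0004]), 'joint_efforts': array([ -0.2359, -56.768 , -20.088 ,   0.025 ,   0.6774,   0.0075]), 'tool_pos': array([ 0.4602, -0.2926,  0.0196]), 'tool_rot': array([2.5084, 1.891 , 0.0002]), 'force': array([ 0.5841, -1.7448, -0.4531]), 'ft_torque': array([-0.2134, -0.2116, -0.0375]), 'grip_width': 0.41147685394792394}
```

Call:
apply_moves:
  targets:
    - [[0,0,0,0,0,-8,-0.6],[0,0,0,0,0,-25,-0.6],[0,0,0,0,0,-50,-0.6],[0,0,0,5,3,-75,-0.6],[0,0,-3,20,10,-92,-0.6],[0,0,-7,40,20,-100,-0.6],[0,0,-12,62,30,-100,-0.6],[0,0,-16,85,42,-100,-0.6]]

```text
time_s: 5.0
tool_pos: [0.5239, -0.2217, 0.1202]
tool_rot: [-2.218, -2.225, 0.0]
force: [0.9, -0.6, -3.0]
grip_width: 0.389
```

```bash
python3 - <<'E'
from h import *
s=ctrl.sense();print(s["tool_pos"],s["force"],s["grip_width"]);R=Ro.from_rotvec(s["tool_rot"]).as_matrix()
a=np.degrees(np.arctan2(R[1,0],R[0,0]));print("yaw",a,"turn",-(98.5-a),"delta",R.T@(np.array([.5843,-.154,.12])-s["tool_pos"])*1e3)
E
```

```text
[ 0.5239 -0.2217  0.1202] [ 0.8807 -0.5963 -2.9582] 0.38910818313921264
yaw 90.19602582224691 turn -8.30397417775309 delta [67.4447 60.6177  0.2116]
```

Carrier held: opening 35.8 mm, weight about 3 N. I'll move on to the look pose in front of the channel.

Call:
apply_moves:
  targets:
    - [[0,0,-2,14,12,0,-0.6],[0,0,-4,32,29,0,-0.6],[0,0,-6,50,45,0,-0.6],[0,0,-8.3,62,56,0,-0.6],[0,0,-8.3,67,60,0,-0.6],[0,0,-8.3,67,60,0,-0.6],[0,0,-8.3,67,60,0,-0.6],[0,0,-8.3,67,60,0,-0.6]]

```text
time_s: 5.8
tool_pos: [0.5831, -0.156, 0.1195]
tool_rot: [-2.055, -2.375, 0.001]
force: [0.5, -0.5, -3.2]
grip_width: 0.389
```

```bash
python3 - <<'E'
from h import *
s=ctrl.sense(); i=ctrl.snapshot("wrist"); P=(s["tool_pos"],s["tool_rot"]);np.savez("w3.npz",p=P[0],r=P[1],i=i)
print(P,s["force"],s["time_s"])
cv2.imwrite("pics/w3.png",cv2.resize(i,(800,600),interpolation=cv2.INTER_CUBIC)[:,:,::-1])
E
```

```text
(array([ 0.5831, -0.156 ,  0.1195]), array([-2.0554, -2.3754,  0.0007])) [ 0.4584 -0.5322 -3.1895] 5.8
```

View pics/w3.png

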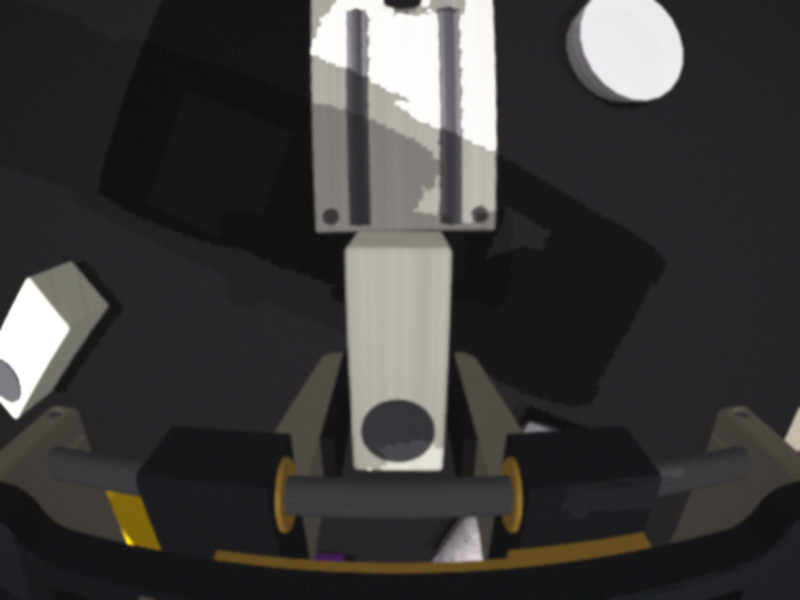

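The wrist view shows the carrier squarely held with its disc at (398,430). The channel ahead has rail lines at columns about 358 and 450 (rows 12–222), plate end bolts at (331,216) and (481,214), and the stop nose at (403,2).

```bash
python3 - <<'E'
from h import *
d=np.load("w3.npz");P=(d["p"],d["r"]);i=cv2.GaussianBlur(d["i"],(3,3),0).max(2).astype(float);k=.64
R=Ro.from_rotvec(P[1]).as_matrix();O=np.array([.5592,.0141]);
def T(uv,z): return (R.T@(onz("wrist",uv,z,P)-P[0])*1e3)[:2]
out={n:[] for n in"abcd"}
for y in range(15,140,3):
    for n,c in(("a",358),("b",450.5)):
        c=c*k; x0=int(c-13);row=i[y,x0:x0+28];g=np.diff(row)
        h=13; l=np.argmin(g[:h+1]); r=h+np.argmax(g[h:])
        if g[l]<-12 and g[r]>12 : out[n].append((y,x0+l+.5+0.5,x0+r+1))
for n in"ab":
    a=np.array(out[n]);print(n,len(a),np.median(a[:,2]-a[:,1]))
    for z in(.017,.023):
        L=np.array([(T((x,y),z)) for y,x,_ in a],np.float32);Q=np.array([T((x,y),z) for y,_,x in a],np.float32)
        for nm,q in(("l",L),("r",Q)):
            v=cv2.fitLine(q,cv2.DIST_HUBER,0,.01,.01).ravel();v[:2]*=np.sign(v[0])
            print(z,nm,"ang",np.degrees(np.arctan2(v[1],v[0])).round(2),"y at tool x=150:",(v[3]+(150-v[2])*v[1]/v[0]).round(2),"x=100:",(v[3]+(100-v[2])*v[1]/v[0]).round(2), "xrange",q[:,0].min(),q[:,0].max())
print("bolts",T((331*k,216*k),.012),T((481*k,214*k),.012))
print("plate front",T((318*k,232*k),.012),T((497*k,231*k),.012),"far",T((310*k,8*k),.012),T((494*k,8*k),.012))
print("nose",T((403*k,2*k),.032))
print("disc",T((398*k,430*k),P[0][2]-.02+.0415), "carrier front corners",T((346*k,248*k),P[0][2]+.02),T((451*k,248*k),P[0][2]+.02))
E
```

```text
a 42 14.0
0.017 l ang -0.47 y at tool x=150: -30.09 x=100: -29.68 xrange 51.87601 168.45338
0.017 r ang -0.43 y at tool x=150: -17.65 x=100: -17.28 xrange 51.75398 167.99664
0.023 l ang -0.47 y at tool x=150: -29.45 x=100: -29.04 xrange 52.5404 166.5644
0.023 r ang -0.43 y at tool x=150: -17.29 x=100: -16.91 xrange 52.42104 166.11768
b 42 14.0
0.017 l ang -0.61 y at tool x=150: 23.66 x=100: 24.2 xrange 51.829338 168.21048
0.017 r ang -1.0 y at tool x=150: 35.86 x=100: 36.73 xrange 51.995754 168.75217
0.023 l ang -0.61 y at tool x=150: 23.11 x=100: 23.65 xrange 52.494747 166.32683
0.023 r ang -1.0 y at tool x=150: 35.03 x=100: 35.91 xrange 52.65752 166.85664
bolts [ 51.2697 -40.9146] [52.676  49.9695]
plate front [ 41.5635 -49.23  ] [42.3934 60.3499] far [181.8306 -53.3393] [182.2557  57.5714]
nose [176.4125   2.3822]
disc [-14.3864  -0.5156] carrier front corners [ 54.6354 -17.7693] [54.6321 17.0887]
```

Call:
apply_moves:
  targets:
    - [[0,0,-0.3,10,1,5,-0.6],[0,0,-0.7,30,2,15,-0.6],[0,0,-0.7,52,3,30,-0.6],[0,0,-0.7,72,3.7,45,-0.6],[0,0,-0.7,84,3.7,57,-0.6],[0,0,-0.7,87,3.7,65,-0.6],[0,0,-0.7,87,3.7,67,-0.6],[0,0,-0.7,87,3.7,67,-0.6]]

```text
time_s: 6.65
tool_pos: [0.5751, -0.0692, 0.0525]
tool_rot: [2.04, 2.389, -0.0]
force: [0.4, 0.1, -4.0]
grip_width: 0.39
```

```bash
python3 - <<'E'
from h import *
s=ctrl.sense(); i=ctrl.snapshot("wrist"); P=(s["tool_pos"],s["tool_rot"]);np.savez("w4.npz",p=P[0],r=P[1],i=i)
R=Ro.from_rotvec(P[1]).as_matrix();print(P,s["force"],s["time_s"],"yaw",np.degrees(np.arctan2(R[1,0],R[0,0])))
cv2.imwrite("pics/w4.png",cv2.resize(i,(800,600),interpolation=cv2.INTER_CUBIC)[:,:,::-1])
E
```

```text
(array([ 0.5751, -0.0692,  0.0525]), array([ 2.0399,  2.3892, -0.0003])) [ 0.429   0.127  -3.9806] 6.65 yaw 99.01785305584542
```

View pics/w4.png

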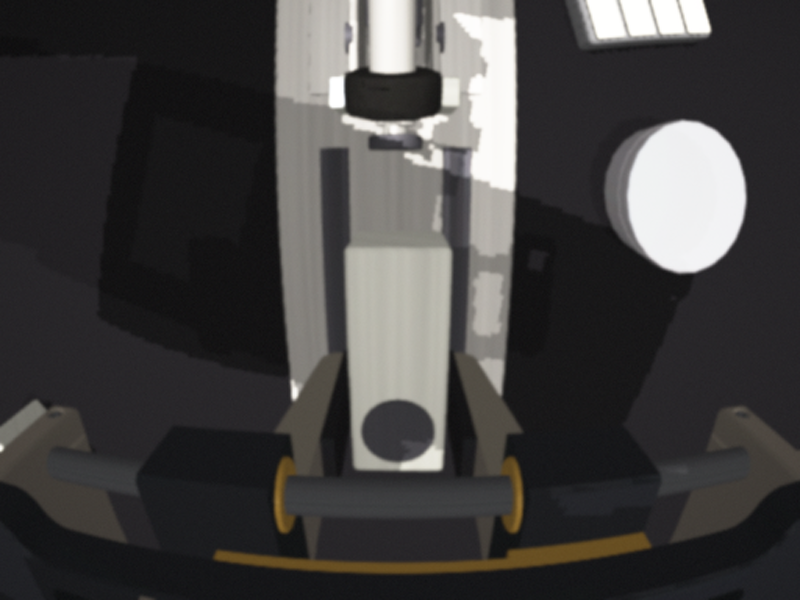

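The wrist view shows the carrier hovering over the channel. Rails at row 150 span 321–348 and 443–470, the nose is at (395,142), the black pad at (394,92), and the carrier front centre at (398,245).

```bash
python3 - <<'E'
from h import *
d=np.load("w4.npz");P=(d["p"],d["r"]);k=.64;R=Ro.from_rotvec(P[1]).as_matrix()
T=lambda uv,z:(R.T@(onz("wrist",np.array(uv)*k,z,P)-P[0])*1e3)[:2].round(1)
for r,cs in((152,(321,348,443,470)),(300,(326.5,None,None,467))):
    print(r,[None if c is None else T((c,r),.022) for c in cs])
print("carrier front",T((346,247),P[0][2]+.02),T((450.5,247),P[0][2]+.02),"disc",T((398,430),P[0][2]+.0219))
print("nose front",T((395,149),.036),T((369,142),.036),T((421,142),.036))
print("plate",T((277,150),.012),T((516,150),.012),T((291,380),.012),T((506,380),.012))
g=cv2.GaussianBlur(d["i"],(3,3),0).max(2);print(g[int(200*k),195:310:1].tolist());
E
```

```text
152 [array([ 88.1, -33.6]), array([ 87.7, -21.9]), array([87.7, 18.8]), array([88. , 30.6])]
300 [array([ 21.4, -33.2]), None, None, array([21.4, 31.1])]
carrier front [ 55.  -17.8] [55.  16.9] disc [-14.1  -0.5]
nose front [88.3 -1.7] [ 91.2 -12. ] [91.2  8.7]
plate [ 90.2 -55.9] [90.1 53.6] [-24.8 -55.8] [-24.9  55.5]
[135, 135, 133, 131, 130, 130, 131, 132, 130, 120, 98, 74, 61, 57, 55, 53, 52, 51, 50, 49, 49, 48, 49, 51, 54, 57, 59, 68, 90, 116, 132, 136, 135, 134, 133, 133, 132, 132, 132, 132, 133, 133, 133, 134, 134, 135, 135, 135, 134, 134, 133, 132, 131, 132, 133, 134, 134, 134, 133, 130, 129, 128, 130, 131, 132, 133, 133, 132, 132, 133, 134, 135, 135, 135, 133, 133, 132, 132, 132, 132, 132, 133, 136, 143, 156, 165, 160, 137, 105, 85, 80, 79, 73, 66, 61, 59, 60, 62, 65, 67, 69, 72, 78, 82, 88, 106, 137, 164, 176, 178, 177, 178, 179, 181, 181]
```

Call:
apply_moves:
  targets:
    - [[0,0,-0.3,0,-0.6,0,-0.6],[0,0,-0.3,0,-0.6,4,-0.6],[0,0,-0.3,0,-0.6,8,-0.6],[0,0,-0.3,0,-0.6,12,-0.6],[0,0,-0.3,0,-0.6,15,-0.6],[0,0,-0.3,0,-0.6,17,-0.6],[0,0,-0.3,0,-0.6,18.5,-0.6],[0,0,-0.3,0,-0.6,19.5,-0.6]]

```text
time_s: 7.5
tool_pos: [0.5743, -0.0687, 0.0329]
tool_rot: [-2.033, -2.395, 0.0]
force: [0.7, 0.0, -3.6]
grip_width: 0.39
```

```bash
cat > st.py <<'E'
from h import *
s=ctrl.sense();R=Ro.from_rotvec(s["tool_rot"]).as_matrix()
print(s["time_s"],s["tool_pos"],"yaw",np.degrees(np.arctan2(R[1,0],R[0,0])),"tool force",R.T@s["force"],"torque",R.T@s["ft_torque"],s["grip_width"],"tilt",R[2])
E
python3 st.py
```

```text
7.5 [ 0.5743 -0.0687  0.0329] yaw 99.33066287724324 tool force [-0.1025  0.6778  3.6104] torque [-0.0514 -0.0804  0.0263] 0.3904407748054642 tilt [ 0.     -0.0001 -1.    ]
```

Call:
apply_moves:
  targets:
    - [[0,0,0,0,0,0.6,-0.6],[0,0,0,0,0,1.0,-0.6],[0,0,0,2,0,1.0,-0.6],[0,0,0,6,0,1.0,-0.6],[0,0,0,10,0,1.0,-0.6],[0,0,0,14,0,1.0,-0.6],[0,0,0,17,0,1.0,-0.6],[0,0,0,18,0,1.0,-0.6]]

```text
time_s: 8.3
tool_pos: [0.5715, -0.0507, 0.0322]
tool_rot: [2.033, 2.395, 0.0]
force: [-0.3, -2.5, -1.5]
grip_width: 0.389
```

```bash
python3 st.py
```

```text
8.3 [ 0.5715 -0.0507  0.0322] yaw 99.35236267732182 tool force [-2.3927 -0.7255  1.5308] torque [-0.0552 -0.2916 -0.0962] 0.3889094961820394 tilt [-0.0001  0.0002 -1.    ]
```

Resting on the floor with about 2.4 N drag. I'll approach the stop in small steps.

Call:
apply_moves:
  targets:
    - [[0,0,0,1,0,0,-0.6],[0,0,0,2.2,0,0,-0.6],[0,0,0,3.4,0,0,-0.6],[0,0,0,4.6,0,0,-0.6],[0,0,0,5.8,0,0,-0.6],[0,0,0,7,0,0,-0.6],[0,0,0,8,0,0,-0.6],[0,0,0,8,0,0,-0.6]]

```text
time_s: 9.1
tool_pos: [0.5702, -0.043, 0.0322]
tool_rot: [2.033, 2.395, 0.0]
force: [-0.0, -1.3, 1.7]
grip_width: 0.386
```

```bash
python3 st.py
```

```text
9.1 [ 0.5702 -0.043   0.0322] yaw 99.3313445302241 tool force [-1.2984 -0.2621 -1.7458] torque [-0.0359 -0.4171 -0.003 ] 0.3857382204977272 tilt [-0.      0.0002 -1.    ]
```

Call:
apply_moves:
  targets:
    - [[0,0,0,0.6,0,0,-0.6],[0,0,0,1.2,0,0,-0.6],[0,0,0,1.8,0,0,-0.6],[0,0,0,2.4,0,0,-0.6],[0,0,0,3,0,0,-0.6],[0,0,0,3.5,0,0,-0.6],[0,0,0,4,0,0,-0.6],[0,0,0,4,0,0,-0.6]]

```text
time_s: 9.9
tool_pos: [0.5695, -0.0392, 0.0322]
tool_rot: [2.033, 2.395, 0.0]
force: [0.0, -3.6, 2.2]
grip_width: 0.39
```

```bash
python3 st.py
```

```text
9.9 [ 0.5695 -0.0392  0.0322] yaw 99.3269948016955 tool force [-3.5112 -0.546  -2.1902] torque [ 0.007  -0.7048 -0.0364] 0.39047519493945393 tilt [-0.      0.0001 -1.    ]
```

Call:
apply_moves:
  targets:
    - [[0,0,0,0.2,0,0,-0.6],[0,0,0,0.4,0,0,-0.6],[0,0,0,0.6,0,0,-0.6],[0,0,0,0.8,0,0,-0.6],[0,0,0,1,0,0,-0.6],[0,0,0,1.2,0,0,-0.6],[0,0,0,1.2,0,0,-0.6],[0,0,0,1.2,0,0,-0.6]]

```text
time_s: 10.7
tool_pos: [0.5694, -0.038, 0.0322]
tool_rot: [2.033, 2.395, 0.0]
force: [0.2, -5.2, 3.3]
grip_width: 0.39
```

```bash
python3 st.py
```

```text
10.7 [ 0.5694 -0.038   0.0322] yaw 99.32577772802483 tool force [-5.2176 -0.6037 -3.2921] torque [-0.0238 -0.9332 -0.025 ] 0.38972654531225015 tilt [-0.      0.0002 -1.    ]
```

Force is rising, which fits spring contact. One more small step.

Call:
apply_moves:
  targets:
    - [[0,0,0,0.1,0,0,-0.6],[0,0,0,0.2,0,0,-0.6],[0,0,0,0.3,0,0,-0.6],[0,0,0,0.5,0,0,-0.6],[0,0,0,0.6,0,0,-0.6],[0,0,0,0.7,0,0,-0.6],[0,0,0,0.7,0,0,-0.6],[0,0,0,0.7,0,0,-0.6]]

```text
time_s: 11.5
tool_pos: [0.5692, -0.0373, 0.0321]
tool_rot: [2.033, 2.395, 0.0]
force: [1.5, -5.0, 3.6]
grip_width: 0.389
```

```bash
python3 st.py
```

```text
11.5 [ 0.5692 -0.0373  0.0321] yaw 99.33066349576994 tool force [-5.171   0.7197 -3.5602] torque [ 0.0108 -0.9414 -0.0911] 0.388739101737115 tilt [-0.0001  0.0001 -1.    ]
```

```bash
python3 - <<'E'
from h import *
s=ctrl.sense(); i=ctrl.snapshot("wrist"); P=(s["tool_pos"],s["tool_rot"]);np.savez("w5.npz",p=P[0],r=P[1],i=i)
cv2.imwrite("pics/w5.png",cv2.resize(i[70:220,170:340],(680,600),interpolation=cv2.INTER_CUBIC)[:,:,::-1])
E
```

```text
(no output)
```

View pics/w5.png

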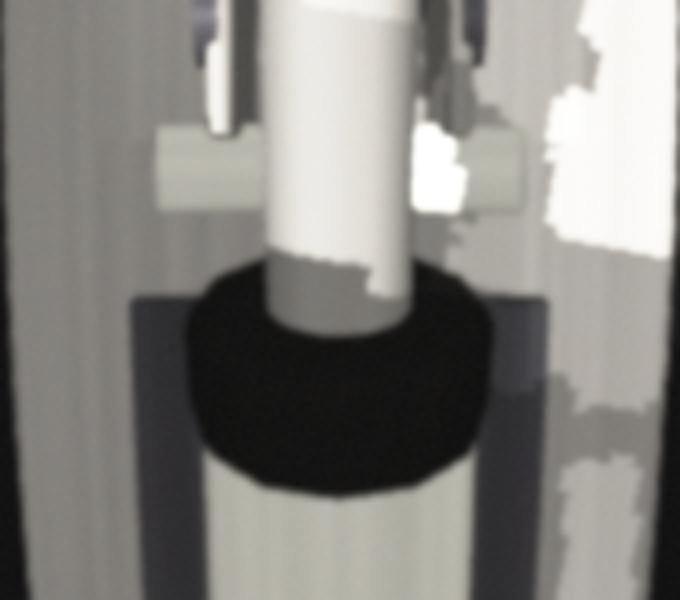

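The crop shows the pad hiding the nose at (340,330), and the carrier centred between the rails (207–472 against rails 140–540). By dead reckoning the carrier front is at about fixture x = 4.5, so contact should be just beginning. I'll ease the down-force and go on.

Call:
apply_moves:
  targets:
    - [[0,0,0,0,0,-0.3,-0.6],[0,0,0,0.2,0,-0.3,-0.6],[0,0,0,0.4,0,-0.3,-0.6],[0,0,0,0.6,0,-0.3,-0.6],[0,0,0,0.8,0,-0.3,-0.6],[0,0,0,1,0,-0.3,-0.6],[0,0,0,1,0,-0.3,-0.6],[0,0,0,1,0,-0.3,-0.6]]

```text
time_s: 12.35
tool_pos: [0.5687, -0.0362, 0.0322]
tool_rot: [-2.033, -2.394, 0.0]
force: [0.6, -2.2, -1.7]
grip_width: 0.386
```

```bash
python3 st.py
```

```text
12.35 [ 0.5687 -0.0362  0.0322] yaw 99.3246740378526 tool force [-2.2937  0.2343  1.6613] torque [-0.0783 -0.445  -0.0588] 0.38605208384008877 tilt [ 0.0002 -0.0005 -1.    ]
```

Force dropped to 2.3 N, so the earlier rise was floor drag. I'll continue.

Call:
apply_moves:
  targets:
    - [[0,0,0,0.2,0,0,-0.6],[0,0,0,0.4,0,0,-0.6],[0,0,0,0.6,0,0,-0.6],[0,0,0,0.8,0,0,-0.6],[0,0,0,1,0,0,-0.6],[0,0,0,1.2,0,0,-0.6],[0,0,0,1.2,0,0,-0.6],[0,0,0,1.2,0,0,-0.6]]

```text
time_s: 13.15
tool_pos: [0.5686, -0.0352, 0.0323]
tool_rot: [-2.033, -2.395, 0.0]
force: [-1.6, -4.0, -3.4]
grip_width: 0.386
```

```bash
python3 st.py
```

```text
13.15 [ 0.5686 -0.0352  0.0323] yaw 99.32861275663466 tool force [-3.6636 -2.2546  3.408 ] torque [ 0.0437 -0.8615 -0.0566] 0.3858621291483754 tilt [-0.     -0.0003 -1.    ]
```

Call:
apply_moves:
  targets:
    - [[0,0,0,0.2,0,0,-0.6],[0,0,0,0.4,0,0,-0.6],[0,0,0,0.6,0,0,-0.6],[0,0,0,0.8,0,0,-0.6],[0,0,0,0.8,0,0,-0.6],[0,0,0,0.8,0,0,-0.6],[0,0,0,0.8,0,0,-0.6],[0,0,0,0.8,0,0,-0.6]]

```text
time_s: 13.95
tool_pos: [0.5686, -0.0346, 0.0324]
tool_rot: [2.033, 2.395, -0.001]
force: [-0.3, -4.6, -2.8]
grip_width: 0.387
```

```bash
python3 st.py
```

```text
13.95 [ 0.5686 -0.0346  0.0324] yaw 99.33750646435428 tool force [-4.4955 -1.032   2.8323] torque [ 0.2575 -1.1431 -0.0057] 0.3871138976742536 tilt [-0.0003 -0.0002 -1.    ]
```

Call:
apply_moves:
  targets:
    - [[0,0,0,0.1,0,0,-0.6],[0,0,0,0.2,0,0,-0.6],[0,0,0,0.3,0,0,-0.6],[0,0,0,0.4,0,0,-0.6],[0,0,0,0.5,0,0,-0.6],[0,0,0,0.6,0,0,-0.6],[0,0,0,0.6,0,0,-0.6],[0,0,0,0.6,0,0,-0.6]]

```text
time_s: 14.75
tool_pos: [0.5686, -0.0345, 0.0324]
tool_rot: [2.032, 2.395, -0.001]
force: [0.2, -9.5, -2.8]
grip_width: 0.391
```

```bash
python3 st.py
```

```text
14.75 [ 0.5686 -0.0345  0.0324] yaw 99.35343491167997 tool force [-9.3807 -1.3484  2.8177] torque [ 0.3087 -1.7511 -0.0748] 0.39052212258546565 tilt [-0.0011 -0.0001 -1.    ]
```

Solid contact felt at about 9 N with the spring fully in. I'll lower it the last fraction and open.

Call:
apply_moves:
  targets:
    - [[0,0,0,0,0,0.2,-0.6],[0,0,0,0,0,0.2,-0.6],[0,0,0,0,0,0.2,-0.2],[0,0,0,0,0,0.2,0],[0,0,0,0,0,0.2,0.1],[0,0,0,0,0,0.2,0.1],[0,0,0,0,0,0.2,0.1],[0,0,0,0,0,0.2,0.1]]

```text
time_s: 15.55
tool_pos: [0.5686, -0.0336, 0.0322]
tool_rot: [-2.033, -2.395, -0.0]
force: [0.0, 0.3, 0.5]
grip_width: 0.55
```

```bash
python3 st.py
```

```text
15.55 [ 0.5686 -0.0336  0.0322] yaw 99.32669019438673 tool force [ 0.2984  0.0598 -0.5246] torque [-0.1883 -0.0258  0.0211] 0.5501524214595352 tilt [ 0.0001  0.     -1.    ]
```

Released: force is about 0. I'll lift straight up, backing off slightly.

Call:
apply_moves:
  targets:
    - [[0,0,0,0,0,-8,0.1],[0,0,0,0,0,-25,0.1],[0,0,0,-3,0,-50,0.1],[0,0,0,-6,0,-85,0.1],[0,0,0,-8,0,-120,-0.2],[0,0,0,-8,0,-150,-0.6],[0,0,0,-8,0,-172,-1],[0,0,0,-8,0,-180,-1]]

```text
time_s: 16.35
tool_pos: [0.5711, -0.0418, 0.2153]
tool_rot: [2.031, 2.392, 0.004]
force: [0.1, -0.4, -0.8]
grip_width: 0.223
```

```bash
python3 - <<'E'
from h import *
s=ctrl.sense(); i=ctrl.snapshot("wrist"); t=ctrl.snapshot("top");sd=ctrl.snapshot("side");P=(s["tool_pos"],s["tool_rot"]);np.savez("w6.npz",p=P[0],r=P[1],i=i)
print(P,s["time_s"],s["grip_width"])
a=np.hstack([cv2.resize(i[0:192,130:386],(400,300),interpolation=cv2.INTER_CUBIC),cv2.resize(sd[190:310,160:320],(400,300),interpolation=cv2.INTER_CUBIC)])
cv2.imwrite("pics/m6.png",cv2.resize(a,None,fx=1,fy=1)[:,:,::-1])
for n,x in(("t6",t),("s6",sd),("w6",i)): cv2.imwrite(f"pics/{n}.png",x[:,:,::-1])
y=np.radians(99.2);u=np.array([np.cos(y),np.sin(y)]);v=np.array([-u[1],u[0]]);O=np.array([.5686,-.0336])+.048*u
f=lambda X:np.r_[(X[:2]-O)@u,(X[:2]-O)@v]*1e3
print("TCP in fixture",f(P[0]),"O",O,"handle tip",f(onz("top",(141.4,193.7),.185)), "bolts",[f(onz("top",np.array(q)/6.585+[130,155],.012)) for q in((637,101),(702,298),(190,467))])
E
```

```text
(array([ 0.5711, -0.0418,  0.2153]), array([2.0314, 2.392 , 0.004 ])) 16.35 0.22336693573756095
TCP in fixture [-56.4524  -1.1363] O [0.5609 0.0138] handle tip [83.9437 -0.0925] bolts [array([-118.6159,  -44.2928]), array([-118.1825,   45.4065]), array([101.7043,  45.6527])]
```

View pics/m6.png

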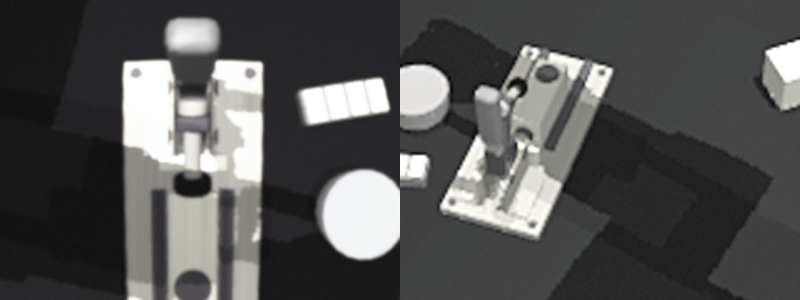

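The picture shows the carrier lying in the channel, disc at wrist-crop (192,285), with its plain end under the raised pad at (192,183). The handle is upright at (193,35), and the way between arm and handle is open from above. I'll move to the handle with closed fingers.

Call:
apply_moves:
  targets:
    - [[0,0,0,0,0,0,-1],[0,0,0,12,-1.5,0,-1],[0,0,0,35,-1.5,4,-1],[0,0,0,60,-1.5,15,-1],[0,0,0,82,-1.5,30,-1],[0,0,0,98,-1.5,44,-1],[0,0,0,105,-1.5,54,-1],[0,0,0,107,-1.5,56,-1]]
  newtons: 20

```text
time_s: 17.3
tool_pos: [0.5499, 0.0643, 0.1544]
tool_rot: [-2.031, -2.394, 0.003]
force: [-0.2, 0.5, -0.7]
grip_width: 0.006
```

```bash
cat > fx.py <<'E'
from h import *
y=np.radians(99.2);u=np.array([np.cos(y),np.sin(y)]);v=np.array([-u[1],u[0]]);O=np.array([.5609,.0138])+.0015*u
s=ctrl.sense();R=Ro.from_rotvec(s["tool_rot"]).as_matrix();X=s["tool_pos"]
x=(X[:2]-O)@u*1e3;z=X[2]*1e3
F=s["force"];print(s["time_s"],"fix x,y,z",x,(X[:2]-O)@v*1e3,z,"F fix",F[:2]@u,F[:2]@v,F[2],"yaw",np.degrees(np.arctan2(R[1,0],R[0,0])),"tilt",R[2],s["grip_width"])
for th in(.1,.3,.5,.7,.9,1.0,1.1,1.2,1.3,1.38,1.44):
    print(th,"d tool x,z:",round(80+95*np.sin(th)-9*np.cos(th)-10-x,1),round(z-(64+95*np.cos(th)+9*np.sin(th)),1))
E
python3 fx.py
```

```text
17.3 fix x,y,z 50.13954646318021 2.8022758161517354 154.44197181384237 F fix 0.48793810476372895 0.09748168596217464 -0.6933852467376197 yaw 99.39286288121802 tilt [ 0.0001 -0.0028 -1.    ] 0.005545140339548796
0.1 d tool x,z: 20.4 -5.0
0.3 d tool x,z: 39.3 -3.0
0.5 d tool x,z: 57.5 2.8
0.7 d tool x,z: 74.2 12.0
0.9 d tool x,z: 88.7 24.3
1.0 d tool x,z: 94.9 31.5
1.1 d tool x,z: 100.4 39.3
1.2 d tool x,z: 105.1 47.6
1.3 d tool x,z: 109.0 56.4
1.38 d tool x,z: 111.4 63.6
1.44 d tool x,z: 112.9 69.1
```

Call:
apply_moves:
  targets:
    - [[0,0,0,6,2,-3,-1],[0,0,0,14,2.5,-5,-1],[0,0,0,22,2.5,-5,-1],[0,0,0,31,2.5,-4,-1],[0,0,0,40,2.5,-3,-1],[0,0,0,49,2.5,0,-1],[0,0,0,58,2.5,3,-1],[0,0,0,63,2.5,6,-1]]

```text
time_s: 18.1
tool_pos: [0.543, 0.1273, 0.1498]
tool_rot: [-2.033, -2.395, 0.0]
force: [1.1, -0.8, 0.0]
grip_width: 0.004
```

```bash
python3 fx.py
```

```text
18.1 fix x,y,z 113.41527743507157 -0.4378824606686832 149.82918823580616 F fix -0.9453158379698886 -0.9271795032477131 0.04376953627468638 yaw 99.35583412379866 tilt [ 0.0002 -0.0003 -1.    ] 0.004147473162385774
0.1 d tool x,z: -42.9 -9.6
0.3 d tool x,z: -23.9 -7.6
0.5 d tool x,z: -5.8 -1.9
0.7 d tool x,z: 10.9 7.4
0.9 d tool x,z: 25.4 19.7
1.0 d tool x,z: 31.7 26.9
1.1 d tool x,z: 37.2 34.7
1.2 d tool x,z: 41.9 43.0
1.3 d tool x,z: 45.7 51.7
1.38 d tool x,z: 48.2 59.0
1.44 d tool x,z: 49.6 64.5
```

Call:
apply_moves:
  targets:
    - [[0,0,0,5,0,3,-1],[0,0,0,11,0,7,-1],[0,0,0,16,0,11,-1],[0,0,0,21,0,15.5,-1],[0,0,0,25.5,0,19.5,-1],[0,0,0,29,0,23,-1],[0,0,0,31.5,0,27,-1],[0,0,0,31.5,0,27,-1]]

```text
time_s: 18.9
tool_pos: [0.538, 0.1576, 0.1227]
tool_rot: [-2.033, -2.395, 0.001]
force: [0.7, -0.5, -0.2]
grip_width: 0.006
```

```bash
python3 fx.py; python3 - <<'E'
from h import *
sd=ctrl.snapshot("side");cv2.imwrite("pics/s7.png",cv2.resize(sd[180:320,130:330],(800,560),interpolation=cv2.INTER_CUBIC)[:,:,::-1])
E
```

```text
18.9 fix x,y,z 144.1317620418688 -0.3848985421734866 122.68180671559809 F fix -0.5653693649472968 -0.5706210757655743 -0.15658412269370062 yaw 99.3372574857703 tilt [ 0.0001 -0.0005 -1.    ] 0.006088488241438247
0.1 d tool x,z: -73.6 -36.7
0.3 d tool x,z: -54.7 -34.7
0.5 d tool x,z: -36.5 -29.0
0.7 d tool x,z: -19.8 -19.8
0.9 d tool x,z: -5.3 -7.4
1.0 d tool x,z: 0.9 -0.2
1.1 d tool x,z: 6.5 7.6
1.2 d tool x,z: 11.2 15.9
1.3 d tool x,z: 15.0 24.6
1.38 d tool x,z: 17.4 31.8
1.44 d tool x,z: 18.9 37.4
```

View pics/s7.png

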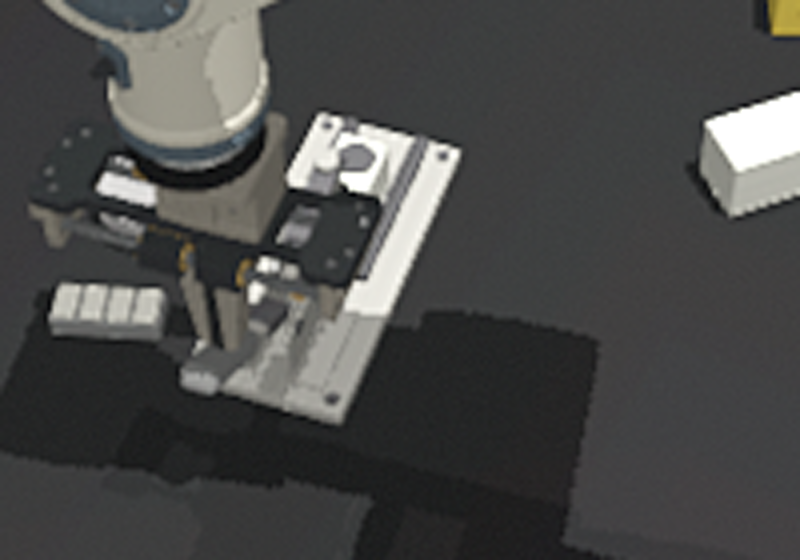

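The side crop shows the handle swung down, with its grip end at (205,370) under the closed fingertips. The disc end of the carrier is in the channel at (355,155). Next I'll push through the dead point gently.

Call:
apply_moves:
  targets:
    - [[0,0,0,2,0,1.5,-1],[0,0,0,4,0,4,-1],[0,0,0,6,0,7,-1],[0,0,0,8,0,10,-1],[0,0,0,9.5,0,13,-1],[0,0,0,11,0,16,-1],[0,0,0,12.5,0,19,-1],[0,0,0,13.5,0,21,-1]]

```text
time_s: 19.75
tool_pos: [0.5361, 0.1705, 0.1022]
tool_rot: [2.033, 2.394, -0.0]
force: [-0.6, -4.2, 5.7]
grip_width: 0.007
```

```bash
python3 fx.py
```

```text
19.75 fix x,y,z 157.18809024668207 -0.6022370400072176 102.23743092412482 F fix -4.060085176422696 1.2175507243346069 5.701075240495321 yaw 99.32718159300876 tilt [-0.0004  0.0002 -1.    ] 0.006832394893017574
0.1 d tool x,z: -86.7 -57.2
0.3 d tool x,z: -67.7 -55.2
0.5 d tool x,z: -49.5 -49.4
0.7 d tool x,z: -32.9 -40.2
0.9 d tool x,z: -18.4 -27.9
1.0 d tool x,z: -12.1 -20.7
1.1 d tool x,z: -6.6 -12.9
1.2 d tool x,z: -1.9 -4.6
1.3 d tool x,z: 1.9 4.2
1.38 d tool x,z: 4.4 11.4
1.44 d tool x,z: 5.8 16.9
```

Resistance is about 7 N near 1.25 rad, as expected. I'll continue to about 1.42.

Call:
apply_moves:
  targets:
    - [[0,0,0,1,0,2,-1],[0,0,0,2,0,4,-1],[0,0,0,2.8,0,6.5,-1],[0,0,0,3.6,0,9,-1],[0,0,0,4.2,0,11,-1],[0,0,0,4.8,0,13,-1],[0,0,0,5.2,0,14.5,-1],[0,0,0,5.2,0,15,-1]]

```text
time_s: 20.55
tool_pos: [0.5349, 0.1761, 0.0868]
tool_rot: [-2.033, -2.394, 0.0]
force: [0.1, -0.8, 0.4]
grip_width: 0.004
```

```bash
python3 fx.py
```

```text
20.55 fix x,y,z 162.86358273528703 -0.23573926067369838 86.80267985204274 F fix -0.8044950909626014 0.06689133102378518 0.3621440117628427 yaw 99.32808895867055 tilt [ 0.0003 -0.0006 -1.    ] 0.00399309819964204
0.1 d tool x,z: -92.3 -72.6
0.3 d tool x,z: -73.4 -70.6
0.5 d tool x,z: -55.2 -64.9
0.7 d tool x,z: -38.5 -55.7
0.9 d tool x,z: -24.0 -43.3
1.0 d tool x,z: -17.8 -36.1
1.1 d tool x,z: -12.3 -28.3
1.2 d tool x,z: -7.6 -20.0
1.3 d tool x,z: -3.7 -11.3
1.38 d tool x,z: -1.3 -4.0
1.44 d tool x,z: 0.2 1.5
```

Resistance is gone and the handle has snapped through. I'll press on a few mm as a light check, then retreat.

Call:
apply_moves:
  targets:
    - [[0,0,0,0,0,0.5,-1],[0,0,0,0,0,1,-1],[0,0,0,0.3,0,1.5,-1],[0,0,0,0.5,0,2,-1],[0,0,0,0.5,0,2.5,-1],[0,0,0,0.5,0,3,-1],[0,0,0,0.5,0,3,-1],[0,0,0,0.5,0,3,-1]]

```text
time_s: 21.35
tool_pos: [0.5351, 0.1763, 0.0842]
tool_rot: [2.034, 2.395, 0.0]
force: [0.2, 0.1, 0.5]
grip_width: 0.006
```

```bash
python3 fx.py | head -1
```

```text
21.35 fix x,y,z 163.0353645468313 -0.5302414052539304 84.18023620851918 F fix 0.04226416605670015 -0.22417656089669283 0.4789158751848372 yaw 99.32380755694238 tilt [ 0.  0. -1.] 0.006489779482761982
```

No contact down to z = 84 mm, which means the handle has closed beyond about 1.45 rad by itself. I'll retreat upward and check with a final look.

Call:
apply_moves:
  targets:
    - [[0,0,0,-2,0,-5,-1],[0,0,0,-5,0,-20,-1],[0,0,0,-10,0,-50,-1],[0,0,0,-20,0,-85,-1],[0,0,0,-35,0,-120,-1],[0,0,0,-55,0,-150,-1],[0,0,0,-75,0,-170,-1],[0,0,0,-90,0,-180,-1]]

```text
time_s: 22.15
tool_pos: [0.5507, 0.0864, 0.2676]
tool_rot: [2.032, 2.392, 0.005]
force: [0.7, -0.0, 0.1]
grip_width: 0.006
```

Call:
apply_moves:
  targets:
    - [[0,0,0,-20,0,0,-1],[0,0,0,-50,0,0,-1],[0,0,0,-80,0,0,-1],[0,0,0,-100,0,0,-1],[0,0,0,-110,0,0,-1],[0,0,0,-110,0,0,-1],[0,0,0,-110,0,0,-1],[0,0,0,-110,0,0,-1]]

```text
time_s: 22.95
tool_pos: [0.5673, -0.0202, 0.2642]
tool_rot: [-2.032, -2.395, -0.0]
force: [-0.5, -0.4, 0.5]
grip_width: 0.004
```

```bash
python3 fx.py | head -1; python3 - <<'E'
from h import *
s=ctrl.sense();P=(s["tool_pos"],s["tool_rot"]);i=ctrl.snapshot("wrist");t=ctrl.snapshot("top");sd=ctrl.snapshot("side")
np.savez("w8.npz",p=P[0],r=P[1],i=i)
cr=lambda x,a,b:cv2.resize(x,(a,b),interpolation=cv2.INTER_CUBIC)
cv2.imwrite("pics/fin.png",np.hstack([cr(i[0:224,100:400],440,330),cr(sd[180:320,140:290],354,330)])[:,:,::-1])
t0=cv2.imread("pics/top0.png")[:,:,::-1]
for nm,c in(("box",(278,236)),("rack",(233,261)),("case",(467,209))):
    x,y=int(c[0]*.64),int(c[1]*.64);r=34 if nm=="case" else 14
    f=lambda im:np.array(cv2.moments((im[y-r:y+r,x-r:x+r].min(2)>110).astype(np.uint8),True)["m10"])/max(1,(im[y-r:y+r,x-r:x+r].min(2)>110).sum())
    print(nm,f(t0),f(t))
E
```

```text
22.95 fix x,y,z -36.056079490166006 -0.9041551742288118 264.16496380430135 F fix -0.3383488895890824 0.5160765589065229 0.46285252290235396 yaw 99.36585168310489 tilt [ 0.0004 -0.0002 -1.    ] 0.0035276191603717446
box 15.015679442508711 4.2091254752851714
rack 13.777027027027026 13.749343832020998
case 34.47250193648335 35.07121364092277
```

View pics/fin.png

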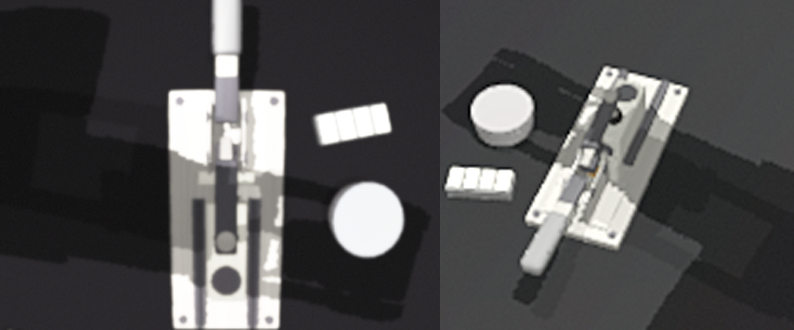

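```bash
python3 - <<'E'
from h import *
y=np.radians(99.2);u=np.array([np.cos(y),np.sin(y)]);v=np.array([-u[1],u[0]]);O=np.array([.5609,.0138])+.0015*u
for n,c in(("w6",None),("w8",(254.1,190.1)),("w5",(398*.64,430*.64))):
    d=np.load(n+".npz");P=(d["p"],d["r"]);g=d["i"].max(2)
    if c is None: c=(130+192*.64,286*.64)
    x0,y0=int(c[0]),int(c[1]);w=g[y0-14:y0+15,x0-12:x0+13]
    m=cv2.moments((w<95).astype(np.uint8),True);q=(x0-12+m["m10"]/m["m00"],y0-14+m["m01"]/m["m00"])
    for uv in(c,q):
        X=onz("wrist",uv,.0535,P);print(n,uv,(X[:2]-O)@u*1e3,(X[:2]-O)@v*1e3)
E
```

```text
w6 (252.88, 183.04) -65.41480620588065 0.6284875170121212
w6 (252.9022346368715, 183.22067039106145) -65.63196030047719 0.6026181299516867
w8 (254.1, 190.1) -66.18632088589557 0.1641254827492895
w8 (253.95535714285714, 190.02678571428572) -66.08460323628627 0.35808474723125155
w5 (254.72, 275.2) -67.77688400703167 0.42722476253594677
w5 (254.0, 275.0) -67.634836239294 0.8541062054000907
```

```bash
python3 - <<'E'
from h import *
y=np.radians(99.2);u=np.array([np.cos(y),np.sin(y)]);O=np.array([.5609,.0138])+.0015*u
k8=300/440
for n,bs in(("w6",[(130+137*.64,72*.64),(130+250*.64,72*.64)]),("w8",[(100+180*k8,101*k8),(100+274*k8,101*k8),(100+180*k8,319*k8),(100+267*k8,319*k8)])):
    d=np.load(n+".npz");P=(d["p"],d["r"]);g=d["i"].max(2).astype(float)
    for c in bs:
        x0,y0=map(round,c);w=g[y0-5:y0+6,x0-5:x0+6];t=(w.min()+np.median(w))/2
        W=np.clip(t+15-w,0,None)*(np.hypot(*np.mgrid[-5:6,-5:6])<5.2);yy,xx=np.mgrid[y0-5:y0+6,x0-5:x0+6]
        q=((W*xx).sum()/W.sum(),(W*yy).sum()/W.sum());X=onz("wrist",q,.012,P);print(n,q,(X[:2]-O)@u*1e3)
E
```

```text
w6 (np.float64(216.59156050955414), np.float64(46.335191082802545)) 99.80765553662044
w6 (np.float64(289.67005909389366), np.float64(46.454694681549576)) 99.7588929932806
w8 (np.float64(222.10682893847195), np.float64(68.15348208248817)) 99.61327645415739
w8 (np.float64(286.47479838709677), np.float64(68.2086693548387)) 99.7542386986673
w8 (np.float64(224.5031712473573), np.float64(216.46511627906978)) -120.6438619038779
w8 (np.float64(283.06900328587074), np.float64(216.7513691128149)) -120.8767283928319
```

```bash
python3 -c "
from workcell import ctrl
print(ctrl.hand_in())"
```

```text
the job is handed in; nothing more can be done
None
```

The carrier is clamped in the channel and the job is handed in at about 23 s of robot time, but stop contact and pad force are inferred, not measured.

**What I did**
- I picked up the smaller grey-white carrier and set it in the channel with its disc at the end away from the clamp.
- I slid it along in small steps until the sprung stop bottomed out, with about 9 N felt at the wrist, then let go.
- With closed fingertips I pushed the toggle handle over. Resistance was about 7 N near 1.25 rad, and it then snapped through on its own. I retreated clear of it.

**What the last checks showed**
- **Handle:** down. After the snap the fingers met nothing down to a height corresponding to about 1.45 rad.
- **Pad:** seen on the carrier's top. I could not measure its force.
- **Carrier position:** disc at fixture x about −66 mm, within 1 mm of the centre line.
- **Stop contact:** the carrier moved back about 0.5 mm while clamping and, by my estimate, about 1.2 mm in all since full contact. That is inside the 2 mm spring travel, so the stop should still be touching, by geometry only.
- **Bystanders:** the sample box and vial rack sit at the same pixels as before in the side view. The spectacle case showed no movement in the top view.

**What disagreed**
- An earlier 5 N force rise during the slide turned out to be floor drag, not the stop.
- The automatic top-view check gave a wrong reading for the sample box, probably because the arm was blocking it. I used the side view instead.

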